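Tip the casting offcuts into the scrap pan

ROBOT

A 7-joint arm with a two-finger parallel gripper is mounted at the origin on the work surface. World frame = base frame: x ahead of the robot, y to its left, z up, the work surface at z = 0. Lengths are in mm, angles in rad, forces in N, time in s.
With the tool pointing down it reaches from about 400 to 925 mm from the base axis. Payload 5.6 kg.
Tool frame: the origin (TCP) lies midway between the tips of the shut fingers; the grasp point (between the pads) lies 19 mm behind it; z points along the fingers, y is the line along which they close (so a half turn about z gives the same grasp; the last joint's range is limited). The gripper opens to 85 mm and grips with 20 to 120 N. Pads are 22 mm wide; open, the fingers measure 114 mm over their backs; the gripper's body (76 mm by 85 mm) begins 54 mm behind the grasp point. The pads swing forward as they close: fully open they stand 13 mm farther back than shut.
Start: joints at [-1.3, 0.468, -0.012, 1.603, 0.006, 1.071, -0.056], TCP at [200.679, 618.252, 231.29] pointing down, gripper open.
Joint ranges: [-2.53, 2.53], [-0.31, 2.02], [-1.57, 1.55], [0.28, 2.44], [-1.29, 4.43], [0.15, 1.84], [-2.92, 2.92]. Speed limits (rad/s): [2.57, 2.57, 3.14, 3.14, 3.14, 3.14, 3.14].

INTERFACE

Orientations are given as [roll, pitch, yaw] about the fixed x, y, z axes, in that order (R = Rz(yaw) Ry(pitch) Rx(roll)).
In Python, from rig import arm, vision, order gives the robot as it stands. The module is installed in compiled form; this text tells all that it offers.
- The arm moves only by the shell command python3 -m crank 'ROWS' [FORCE]. ROWS is JSON, a list of rows, each an object with "delta_pos": the shift along the world's x, y, z in m, a list of three; "dr": the turn, a rotation vector about the world's x, y, z in degrees, a list of three; "claw": the finger opening in m, from 0 to 0.0854. A call has 1 to 8 rows; each row is the pose to reach, as a shift and turn from the pose commanded when the call began; what a row does not reach only later rows make up. A row lasts 1/10 s, in which the tool goes at most 50 mm and 8.59 degrees, less where a joint would pass 70% of its speed; a pose out of reach is approached as far as the arm can. A call with a gripper value outside its range is refused whole. The fingers move at their own pace and stop on an object; FORCE is the grip in N (left out, the last holds). Time passes only in rows, so rows that repeat a pose let the fingers close. It gives the time, the measured TCP pose, the force, the opening and the grip force at its end, in the units of the state.
- arm.sense(): the state, without advancing time (a new reading comes with each control period).
- vision.get_image(name): name is "scene" or "top" or "wrist"; returns a dict with "frame" (384x512x3 uint8, red, green, blue), "fx", "fy", "cx", "cy" (pixels), "R" (3x3) and "t" (3): a world point X has camera coordinates R X + t. Camera axes: x right, y down, z forward; pixel columns grow to the right and rows downward; lengths in mm; the calibration is good to about 2 mm. The wrist camera is an equidistant fisheye: a pixel r from the principal point sees the ray r / f radians off the axis. A picture is of the moment at which its call begins. There is no depth.
- order.close_job(): hands the job in; it is judged then, once.
The state is a dict: "time": time; "q": joint angles; "qd": joint speeds; "effort": joint torques, N m; "ee_pos": TCP position; "orientation": TCP orientation; "ft_force": force on the tool from outside, world axes, zero at the start; "moment": the same for the moment, N m; "width": opening from 0.0 (shut) to 1.0 (fully open); "grip_force": force on a finger pad.
Only numpy, scipy, OpenCV 4.12 (cv2) and the standard library are available. Lean on these libraries where they do the work, as an engineer would, in place of code of your own. Each camera call takes 0.05 s, during which the arm holds its last target. There are 200 camera calls.

TASK

Empty the aluminium tray of bronze casting offcuts into the steel scrap pan beside the drawer cabinet: slide the tray by its handle until the pouring lip is well out over the pan, then, keeping the lip low, raise the handle end so that all eight offcuts slide down into the pan. Then set the empty tray back flat and wholly on top of the cabinet and let go; leave the pan standing where it is and do not knock over or shift the things around it.

Things in the scene. Friction and masses are not known exactly. Their poses are not given: they have to be found in the camera images.
- cabinet: Low wooden drawer cabinet fixed on the bench, 200 mm (its x) by 280 mm (its y) by 130 mm high, flat top with square edges. Origin: centre of its underside on the bench, z up; y runs along its long side and the scrap pan stands past its -y end. Its six small drawers (on the -x face) have no part in the job.
- cabinet_edge (a point): Middle of the cabinet's top edge at its -y end (140 mm from the cabinet's centre, 130 mm above the bench): the edge next to the scrap pan.
- tray: Loose aluminium sorting tray flat on the cabinet, about 0.24 kg. x axis points from handle to pouring lip, z up; origin: centre of the underside of its body. Body 180 mm long (x -90 to +90 mm), 126 mm wide, 3 mm sheet; side and back walls 30 mm high; the last 65 mm of the side walls taper in to an open spout 70 mm wide with no front wall. A round bar handle stands out behind the back wall.
- tray_lip (a point): Middle of the tray's open pouring lip: top of its floor sheet, 90 mm ahead (+x) of the tray's origin, 3 mm above its underside.
- tray_handle (a point): Middle of the handle's cross bar: round steel, 10 mm thick, 90 mm long, parallel to the tray's y axis, 140 mm behind (-x) the tray's origin, 30 mm above its underside. Arms at its ends (45 mm either side) join it to the back wall; between bar and back wall a clear gap of 42 mm. The bar can turn between finger pads that pinch it across as the tray tips.
- tray_back (a point): Middle of the foot of the tray's back wall, 90 mm behind (-x) the tray's origin.
- pan: Loose open stainless steel pan for scrap, about 0.45 kg, 176 mm (its x) by 162 mm (its y) over the rim, 65 mm high, inside 158 by 144 mm, 3 mm walls. Origin: centre of its underside on the bench; axes nearly parallel to the cabinet's. It stands past the cabinet's -y end with a gap of about 15 to 25 mm, its rim 65 mm lower than the cabinet's top.
- flask: Bystander: stoppered conical glass flask, 86 mm across, 152 mm high, standing on the bench. Origin: centre of its underside.
- mortar: Bystander: white ceramic mortar, 112 mm across, 65 mm high, with its pestle standing out to 100 mm high. Origin: centre of its underside.
- gravers: Bystander: dark wooden block 70 by 110 mm carrying upright gravers, 100 mm high in all. Origin: centre of its underside.
- offcut0_mid (a point): Bronze sprue button, a casting offcut: round foot 22 mm across, narrowing to a stub, 17 mm high, 27 g, loose in the tray. This point lies on its axis 6 mm above the foot.
- offcut1_mid (a point): Bronze sprue bar, a casting offcut: 24 by 13 by 12 mm block, 31 g, loose in the tray. This point is its centre.
- offcut2_mid (a point): Bronze sprue button, a casting offcut: round foot 22 mm across, narrowing to a stub, 17 mm high, 27 g, loose in the tray. This point lies on its axis 6 mm above the foot.
- offcut3_mid (a point): Bronze sprue bar, a casting offcut: 24 by 13 by 12 mm block, 31 g, loose in the tray. This point is its centre.
- offcut4_mid (a point): Bronze sprue button, a casting offcut: round foot 22 mm across, narrowing to a stub, 17 mm high, 27 g, loose in the tray. This point lies on its axis 6 mm above the foot.
- offcut5_mid (a point): Bronze sprue bar, a casting offcut: 24 by 13 by 12 mm block, 31 g, loose in the tray. This point is its centre.
- offcut6_mid (a point): Bronze sprue button, a casting offcut: round foot 22 mm across, narrowing to a stub, 17 mm high, 27 g, loose in the tray. This point lies on its axis 6 mm above the foot.
- offcut7_mid (a point): Bronze sprue bar, a casting offcut: 24 by 13 by 12 mm block, 31 g, loose in the tray. This point is its centre.
There are look-alikes about, which are no part of the job. What is meant by the pan is not pink, and is the larger of those in its own colour.

How it is judged:
By the outcome, as a careful person would: the job done as asked, in the order asked, and still so for the second after the job is handed in, with the robot touching nothing.
It also fails if it takes over 46 s, if anything falls off the work surface, if the arm or the gripper's body presses on something with over 40 N, if the wrist force passes 120 N, or if a joint passes its speed limit or range.

## Working session

There is one attempt and no reset: what is moved stays moved. The work goes in short steps, Python scripts to look and compute and a shell command to move; the robot and the scene stay as the last step left them, time stands still between calls to the robot, and variables do not carry over. Pictures are saved under pics/ and viewed, at most 13 in all, crops included, and the job is handed in when it is done.

```bash
mkdir -p pics; cat > h.py <<'E'
import numpy as np, cv2
from rig import arm, vision, order
def grab(n):
    d=vision.get_image(n); return d
def ray(d,u,v):
    R=np.array(d["R"]);t=np.array(d["t"])
    r=R.T@np.array([(u-d["cx"])/d["fx"],(v-d["cy"])/d["fy"],1.0]); return -R.T@t, r
def onz(d,u,v,z):
    c,r=ray(d,u,v); return c+r*(z-c[2])/r[2]
def proj(d,X):
    p=np.array(d["R"])@np.array(X,float)+np.array(d["t"]); return d["fx"]*p[0]/p[2]+d["cx"], d["fy"]*p[1]/p[2]+d["cy"]
E
python3 - <<'E'
from h import *
import pickle
ims={}
for n in("scene","top"):
    d=grab(n); ims[n]=d; cv2.imwrite(f"pics/{n}0.png",cv2.resize(d["frame"][:,:,::-1],(800,600),interpolation=cv2.INTER_CUBIC))
    print(n,d["fx"],d["cx"],d["cy"],-np.array(d["R"]).T@np.array(d["t"]))
pickle.dump(ims,open("ims0.pkl","wb"))
print(arm.sense())
E
```

```text
scene 495.9342500722944 255.19013059664894 190.55429518648256 [1543.94861815  322.64941996 1270.67830974]
top 347.30248379399603 258.8224797367087 199.78564366437706 [ 326.91079612   20.72302966 1287.83155459]
{'time': 0.1, 'q': array([-1.30001345,  0.46827827, -0.01159818,  1.60353616,  0.00598077,
        1.07139327, -0.05635636]), 'qd': array([ 0.0004713 , -0.00078498,  0.0017008 , -0.00132256,  0.00233324,
        0.00356352,  0.00075167]), 'effort': array([ 1.10705339e-03, -5.33513689e+01,  2.16437748e-02, -2.51963979e+01,
        1.15203357e-02,  4.33086083e-03, -2.27106227e-06]), 'ee_pos': array([200.53402218, 617.7662648 , 230.43869289]), 'orientation': array([-3.14001534e+00,  1.00044990e-04,  2.82767569e+00]), 'ft_force': array([ 0.56595604, -0.35048228, -0.01721369]), 'moment': array([-0.00061448, -0.0381324 ,  0.00633129]), 'grip_force': 0.0, 'width': 1.0002939536468554}
```

View pics/scene0.png

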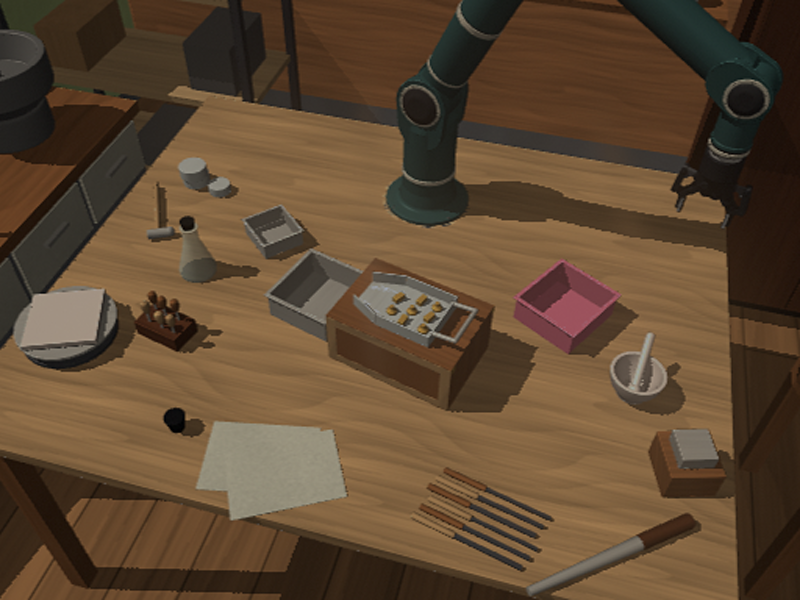

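View pics/top0.png

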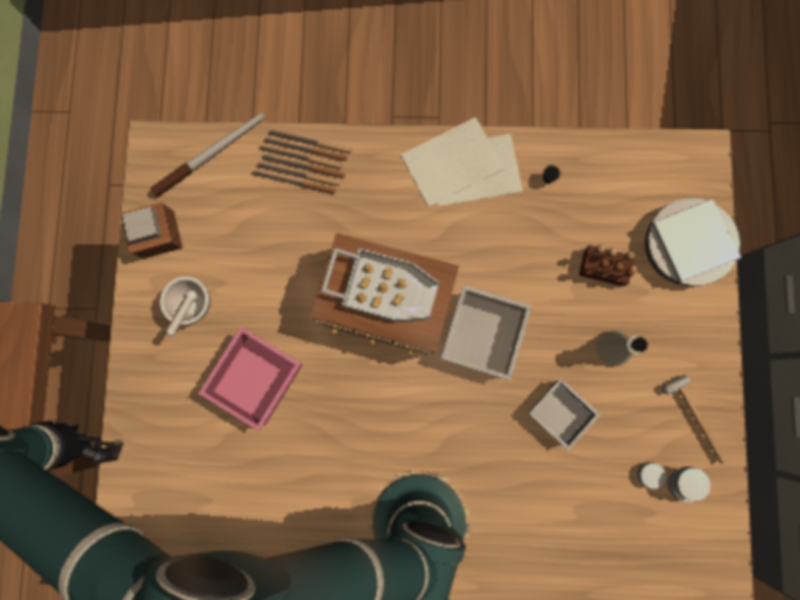

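The scene view shows the tray on the cabinet with its handle towards +y and the pan just past the lip. The top view (800x600) puts the handle bar near (328,272), the lip near (432,305), and the grey pan's corners near (462,287), (530,300), (509,377) and (443,360). The small grey pan at (563,414) and the pink one are look-alikes.

```bash
python3 - <<'E'
from h import *
import pickle
ims=pickle.load(open("ims0.pkl","rb")); d=ims["top"]; f=d["frame"]
s=800/512
def P(L,z): 
    for u,v in L: print("  ",z,(u,v),np.round(onz(d,(u+.5)/s-.5,(v+.5)/s-.5,z)[:2],1))
P([(462,287),(530,300),(509,377),(443,360)],65)
P([(337,235),(458,265),(437,352),(315,318)],130)
P([(335,250),(325,294),(330,272)],160)
P([(434,305)],133)
x0,y0,x1,y1=195,145,345,247
c=f[y0:y1,x0:x1,::-1]
cv2.imwrite("pics/crop1.png",cv2.resize(c,None,fx=5.3,fy=5.3,interpolation=cv2.INTER_CUBIC))
hsv=cv2.cvtColor(f,cv2.COLOR_RGB2HSV)
m=((hsv[...,1]<60)&(hsv[...,2]>60)).astype(np.uint8)
n,l,st,ce=cv2.connectedComponentsWithStats(m)
for i in range(1,n):
    if st[i,4]>150: 
        cn=cv2.findContours((l==i).astype(np.uint8),0,1)[0]; r=cv2.minAreaRect(np.vstack(cn)); print(st[i],np.round(cv2.boxPoints(r),1).tolist())
E
```

```text
65 (462, 287) [534.6 -87.4]
   65 (530, 300) [ 507.9 -241.7]
   65 (509, 377) [ 333.3 -194.3]
   65 (443, 360) [367.8 -46.6]
   130 (337, 235) [633.3 192.9]
   130 (458, 265) [571.7 -72.5]
   130 (437, 352) [382.3 -30. ]
   130 (315, 318) [449.5 233.4]
   160 (335, 250) [592.6 191.5]
   160 (325, 294) [497.6 208.9]
   160 (330, 272) [544.9 200.2]
   133 (434, 305) [482.7 -21.9]
[   0    9   26  183 1914] [[-6.0, 190.3000030517578], [14.100000381469727, 8.899999618530273], [26.0, 10.199999809265137], [5.800000190734863, 191.60000610351562]]
[121  74  47  34 215] [[120.4000015258789, 104.0999984741211], [165.5, 71.9000015258789], [168.1999969482422, 75.69999694824219], [123.0999984741211, 107.9000015258789]]
[ 259   77   74   54 2538] [[256.20001220703125, 88.0999984741211], [321.29998779296875, 72.5999984741211], [332.70001220703125, 120.0999984741211], [267.5, 135.60000610351562]]
[ 414  128   61   55 2545] [[404.0, 154.0], [443.0, 115.0], [483.5, 155.5], [444.5, 194.5]]
[ 79 134  23  20 340] [[78.0999984741211, 137.5], [97.19999694824219, 132.6999969482422], [101.5, 149.899993896484
[... 1019 characters left out ...]
.20001220703125, 293.3999938964844], [308.0, 323.8999938964844], [295.29998779296875, 344.20001220703125]]
[ 42 338  39  46 151] [[33.099998474121094, 374.8999938964844], [70.0, 329.79998779296875], [80.5, 338.3999938964844], [43.599998474121094, 383.5]]
[227 348  21  36 201] [[227.0, 348.0], [239.6999969482422, 343.6000061035156], [252.3000030517578, 380.5], [239.60000610351562, 384.79998779296875]]
[264 348  12  36 168] [[264.0, 348.0], [274.5, 347.70001220703125], [275.6000061035156, 382.79998779296875], [265.0, 383.1000061035156]]
[185 370  27  14 190] [[183.60000610351562, 374.3999938964844], [210.8000030517578, 369.8999938964844], [212.8000030517578, 381.5], [185.5, 386.1000061035156]]
```

View pics/crop1.png

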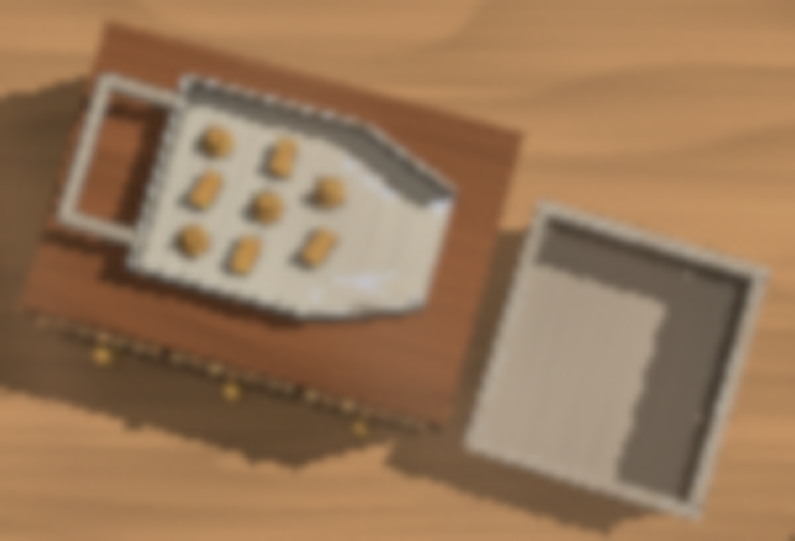

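The crop (5.3x, offset (195,145)) shows the handle bar from (103,80) to (66,216) and the lip from about (450,207) to (423,303). The cabinet top corners are (107,25), (521,132), (437,432), (22,310) and the pan rim corners (541,204), (768,270), (698,517), (467,448).

```bash
python3 - <<'E'
from h import *
import pickle
d=pickle.load(open("ims0.pkl","rb"))["top"]
def P(L,z): return np.array([onz(d,(u+.5)/5.3-.5+195,(v+.5)/5.3-.5+145,z)[:2] for u,v in L])
def an(v): return np.degrees(np.arctan2(v[1],v[0]))
for nm,L,z in(("pan",[(541,204),(768,270),(698,517),(467,448)],65),("cab",[(107,25),(521,132),(437,432),(22,310)],130)):
    p=P(L,z); e=np.roll(p,-1,0)-p
    print(nm,np.round(p,1).tolist(),"c",np.round(p.mean(0),1),"len",np.round(np.linalg.norm(e,axis=1),1),"ang",np.round([an(v) for v in e],1))
b=P([(103,80),(66,216)],160); l=P([(450,207),(423,303)],133)
print("bar",b.round(1).tolist(),b.mean(0),an(b[0]-b[1]),"lip",l.mean(0)); 
v=l.mean(0)-b.mean(0); print("len(230)",np.linalg.norm(v),an(v))
bk=P([(188,80),(131,268)],160);print("back wall top",bk.round(1).tolist(),an(bk[0]-bk[1]),np.linalg.norm(bk[0]-bk[1]))
E
```

```text
pan [[536.2, -91.6], [494.6, -243.4], [329.8, -196.7], [371.6, -44.3]] c [ 433. -144.] len [157.4 171.3 158.1 171.2] ang [-105.3  164.2   74.7  -16. ]
cab [[636.5, 195.5], [571.4, -72.4], [378.8, -21.9], [450.2, 242.4]] c [509.2  85.9] len [275.6 199.1 273.8 192.1] ang [-103.6  165.3   74.9  -14.1]
bar [[593.1, 192.1], [506.3, 211.8]] [549.68480353 201.9842856 ] -12.810870000873877 lip [490.57310375 -19.6494929 ]
len(230) 229.38117799829666 -104.93367593835153
back wall top [[594.1, 138.8], [474.6, 170.2]] -14.73000183950926 123.59621111951988
```

```bash
python3 -m crank '[{"delta_pos":[0.03,-0.035,0.02],"dr":[0,0,3.2],"claw":0.045},{"delta_pos":[0.06,-0.07,0.02],"dr":[0,0,3.2],"claw":0.045},{"delta_pos":[0.09,-0.105,0.02],"dr":[0,0,3.2],"claw":0.045},{"delta_pos":[0.12,-0.14,0.02],"dr":[0,0,3.2],"claw":0.045},{"delta_pos":[0.15,-0.175,0.02],"dr":[0,0,3.2],"claw":0.045},{"delta_pos":[0.18,-0.21,0.02],"dr":[0,0,3.2],"claw":0.045},{"delta_pos":[0.21,-0.245,0.02],"dr":[0,0,3.2],"claw":0.045},{"delta_pos":[0.24,-0.28,0.02],"dr":[0,0,3.2],"claw":0.045}]' 60
python3 -m crank '[{"delta_pos":[0.03,-0.036,0],"dr":[0,0,0],"claw":0.045},{"delta_pos":[0.06,-0.072,0],"dr":[0,0,0],"claw":0.045},{"delta_pos":[0.09,-0.11,-0.01],"dr":[0,0,0],"claw":0.045},{"delta_pos":[0.109,-0.136,-0.02],"dr":[0,0,0],"claw":0.045},{"delta_pos":[0.109,-0.136,-0.03],"dr":[0,0,0],"claw":0.045},{"delta_pos":[0.109,-0.136,-0.03],"dr":[0,0,0],"claw":0.045}]'
python3 - <<'E'
from h import *
import pickle
d={n:grab(n) for n in("wrist","top","scene")}; pickle.dump(d,open("ims1.pkl","wb")); s=arm.sense();print(s["ee_pos"],s["orientation"],s["width"])
cv2.imwrite("pics/w1.png",d["wrist"]["frame"][:,:,::-1])
E
```

```text
time: 0.9
ee_pos: [441.5, 336.5, 251.1]
orientation: [-3.141, -0.0, 2.884]
ft_force: [0.1, 1.0, -1.3]
width: 0.525
grip_force: 0.0
time: 1.5
ee_pos: [548.7, 201.4, 219.4]
orientation: [-3.139, -0.003, 2.882]
ft_force: [-0.6, 0.5, -0.7]
width: 0.53
grip_force: 0.0
[548.93690152 203.99402259 221.44533133] [ 3.14094696e+00 -4.68241051e-04  2.88621649e+00] 0.5304971723690322
```

View pics/w1.png

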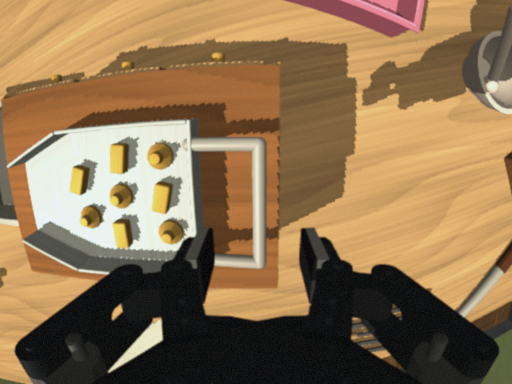

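The wrist view shows the bar from (259,143) to (259,263), between the open fingers and parallel to the pads. All eight offcuts sit in the tray.

```bash
cat >> h.py <<'E'
def fish(d,u,v,z):
    R=np.array(d["R"]);t=np.array(d["t"]);a=np.array([(u-d["cx"])/d["fx"],(v-d["cy"])/d["fy"]]);r=np.hypot(*a)
    c=-R.T@t; w=R.T@np.array([*(a/r*np.sin(r)),np.cos(r)]); return c+w*(z-c[2])/w[2]
E
python3 - <<'E'
from h import *
import pickle
d=pickle.load(open("ims1.pkl","rb"))["wrist"]
a=fish(d,259,143,160);b=fish(d,259,263,160);print(a,b,(a+b)/2,np.linalg.norm(a-b),np.degrees(np.arctan2(*(a-b)[1::-1])))
E
```

```text
[504.21438511 213.92610638 160.        ] [592.9082836  190.56486184 160.        ] [548.56133436 202.24548411 160.        ] 91.71889324286235 165.24390471263888
```

```bash
python3 -m crank '[{"delta_pos":[0,-0.001,-0.04],"dr":[0,0,0],"claw":0.045},{"delta_pos":[0,-0.001,-0.065],"dr":[0,0,0],"claw":0.045},{"delta_pos":[0,-0.001,-0.079],"dr":[0,0,0],"claw":0.045},{"delta_pos":[0,-0.001,-0.079],"dr":[0,0,0],"claw":0.045},{"delta_pos":[0,-0.001,-0.079],"dr":[0,0,0],"claw":0.0},{"delta_pos":[0,-0.001,-0.079],"dr":[0,0,0],"claw":0.0},{"delta_pos":[0,-0.001,-0.079],"dr":[0,0,0],"claw":0.0},{"delta_pos":[0,-0.001,-0.079],"dr":[0,0,0],"claw":0.0}]' 50
```

```text
time: 2.45
ee_pos: [550.7, 201.9, 144.0]
orientation: [3.139, 0.002, 2.884]
ft_force: [-0.2, 0.6, 6.5]
width: 0.101
grip_force: 49.0
```

```bash
python3 -m crank '[{"delta_pos":[-0.002,-0.005,0.001],"dr":[0,0,0],"claw":0.0},{"delta_pos":[-0.006,-0.014,0.002],"dr":[0,0,0],"claw":0.0},{"delta_pos":[-0.011,-0.026,0.002],"dr":[0,0,0],"claw":0.0},{"delta_pos":[-0.016,-0.038,0.002],"dr":[0,0,0],"claw":0.0},{"delta_pos":[-0.022,-0.050,0.002],"dr":[0,0,0],"claw":0.0},{"delta_pos":[-0.027,-0.062,0.002],"dr":[0,0,0],"claw":0.0},{"delta_pos":[-0.032,-0.074,0.002],"dr":[0,0,0],"claw":0.0},{"delta_pos":[-0.037,-0.086,0.002],"dr":[0,0,0],"claw":0.0}]' 50
python3 -m crank '[{"delta_pos":[-0.005,-0.011,0],"dr":[0,0,0],"claw":0.0},{"delta_pos":[-0.008,-0.018,0],"dr":[0,0,0],"claw":0.0},{"delta_pos":[-0.010,-0.0225,0],"dr":[0,0,0],"claw":0.0},{"delta_pos":[-0.010,-0.0225,0],"dr":[0,0,0],"claw":0.0},{"delta_pos":[-0.010,-0.0225,0],"dr":[0,0,0],"claw":0.0}]'
python3 - <<'E'
from h import *
import pickle
d={n:grab(n) for n in("top","scene")}; pickle.dump(d,open("ims2.pkl","wb")); s=arm.sense();print(s["ee_pos"],s["orientation"],s["width"],s["ft_force"])
t=d["top"]["frame"][140:250,190:350,::-1];a=cv2.resize(t,(800,550),interpolation=cv2.INTER_CUBIC);cv2.imwrite("pics/t2.png",a)
a=d["scene"]["frame"][140:270,160:340,::-1];cv2.imwrite("pics/s2.png",cv2.resize(a,(800,578),interpolation=cv2.INTER_CUBIC))
E
```

```text
time: 3.25
ee_pos: [512.3, 114.2, 144.4]
orientation: [3.141, 0.0, 2.883]
ft_force: [0.7, 1.7, -1.6]
width: 0.092
grip_force: 48.8
time: 3.75
ee_pos: [502.4, 91.9, 144.1]
orientation: [-3.14, -0.001, 2.883]
ft_force: [-0.3, -1.5, -1.2]
width: 0.096
grip_force: 48.9
[502.46387091  92.33841414 144.04511964] [-3.14053360e+00 -5.79573438e-04  2.88361624e+00] 0.09318082239918392 [-0.63292724 -2.6304111  -0.29484597]
```

View pics/s2.png

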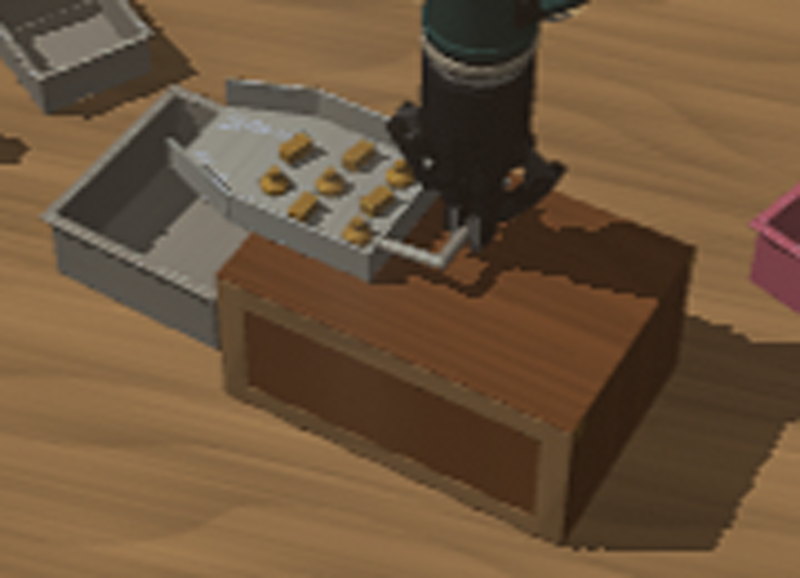

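View pics/t2.png

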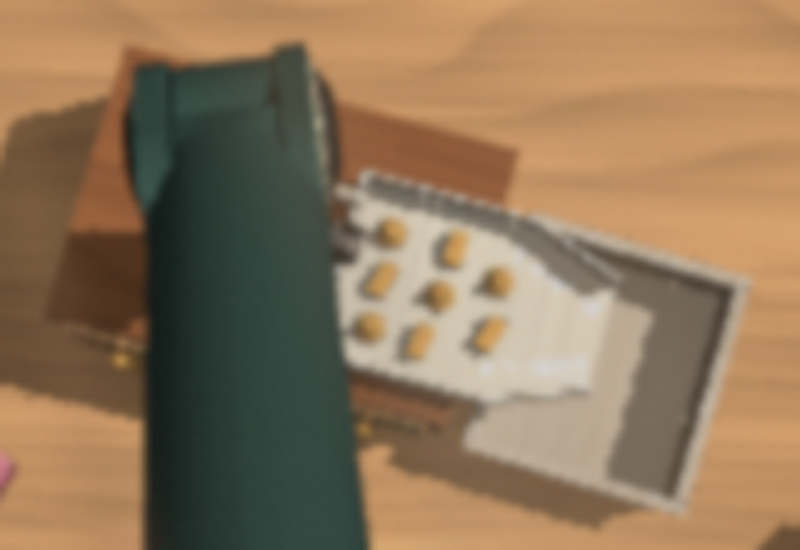

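The lip is at crop pixel (600,338), well inside the pan rim, all eight offcuts are in the tray, and the pan hasn't moved. Next I tip the tray about the cabinet edge.

```bash
python3 -m crank '[{"delta_pos":[-0.0005,-0.0016,0.006],"dr":[0,0,0],"claw":0.0},{"delta_pos":[-0.001,-0.0035,0.012],"dr":[0,0,0],"claw":0.0},{"delta_pos":[-0.0015,-0.005,0.018],"dr":[0,0,0],"claw":0.0},{"delta_pos":[-0.002,-0.007,0.024],"dr":[0,0,0],"claw":0.0},{"delta_pos":[-0.0025,-0.01,0.030],"dr":[0,0,0],"claw":0.0},{"delta_pos":[-0.003,-0.0125,0.036],"dr":[0,0,0],"claw":0.0},{"delta_pos":[-0.004,-0.0155,0.042],"dr":[0,0,0],"claw":0.0},{"delta_pos":[-0.005,-0.018,0.047],"dr":[0,0,0],"claw":0.0}]' 30
python3 -m crank '[{"delta_pos":[-0.0005,-0.0025,0.004],"dr":[0,0,0],"claw":0.0},{"delta_pos":[-0.001,-0.005,0.0075],"dr":[0,0,0],"claw":0.0},{"delta_pos":[-0.002,-0.0075,0.011],"dr":[0,0,0],"claw":0.0},{"delta_pos":[-0.0025,-0.0105,0.0145],"dr":[0,0,0],"claw":0.0},{"delta_pos":[-0.003,-0.0125,0.0175],"dr":[0,0,0],"claw":0.0},{"delta_pos":[-0.004,-0.015,0.0205],"dr":[0,0,0],"claw":0.0},{"delta_pos":[-0.004,-0.015,0.0205],"dr":[0,0,0],"claw":0.0},{"delta_pos":[-0.004,-0.015,0.0205],"dr":[0,0,0],"claw":0.0}]'
python3 - <<'E'
from h import *
import pickle
d={n:grab(n) for n in("top","scene")}; pickle.dump(d,open("ims3.pkl","wb")); s=arm.sense();print(s["ee_pos"],s["orientation"],s["width"],s["ft_force"])
t=d["top"]["frame"][140:250,230:350,::-1];a=d["scene"]["frame"][130:240,150:310,::-1]
cv2.imwrite("pics/s3.png",np.vstack([cv2.resize(t,(400,366),interpolation=cv2.INTER_CUBIC)[:230*366//230],cv2.resize(a,(400,232)[:2],interpolation=cv2.INTER_CUBIC)]) if 0 else np.hstack([cv2.resize(t,(370,340),interpolation=cv2.INTER_CUBIC),cv2.resize(a,(430,340),interpolation=cv2.INTER_CUBIC)]))
E
```

```text
time: 4.65
ee_pos: [497.8, 74.5, 191.9]
orientation: [3.141, 0.001, 2.884]
ft_force: [1.4, 0.8, -2.4]
width: 0.093
grip_force: 47.3
time: 5.45
ee_pos: [493.7, 59.5, 211.8]
orientation: [-3.141, 0.0, 2.883]
ft_force: [0.8, -1.0, -2.3]
width: 0.094
grip_force: 46.3
[493.65995025  59.64329089 211.69601735] [-3.14130178e+00 -2.00939163e-05  2.88367862e+00] 0.09305048085057815 [-0.26725421 -1.17738848 -1.63862156]
```

View pics/s3.png

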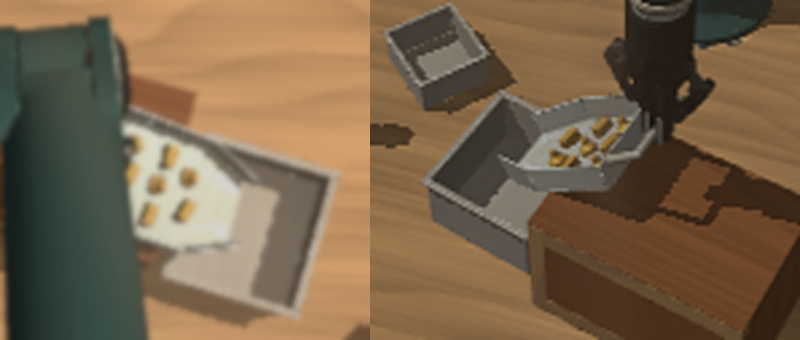

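At about 30° tilt the offcuts still lie in the tray (right panel, around (585,145)). The lip is over the pan at about (510,170). I'll tip it further.

```bash
python3 -m crank '[{"delta_pos":[-0.0005,-0.002,0.0025],"dr":[0,0,0],"claw":0.0},{"delta_pos":[-0.001,-0.0045,0.0045],"dr":[0,0,0],"claw":0.0},{"delta_pos":[-0.0015,-0.0065,0.007],"dr":[0,0,0],"claw":0.0},{"delta_pos":[-0.002,-0.0085,0.009],"dr":[0,0,0],"claw":0.0},{"delta_pos":[-0.0025,-0.011,0.011],"dr":[0,0,0],"claw":0.0},{"delta_pos":[-0.003,-0.0135,0.013],"dr":[0,0,0],"claw":0.0},{"delta_pos":[-0.004,-0.016,0.0155],"dr":[0,0,0],"claw":0.0},{"delta_pos":[-0.0045,-0.018,0.0175],"dr":[0,0,0],"claw":0.0}]' 30
python3 -m crank '[{"delta_pos":[0,0,0],"dr":[0,0,0],"claw":0.0},{"delta_pos":[-0.0005,-0.002,0.002],"dr":[0,0,0],"claw":0.0},{"delta_pos":[-0.001,-0.004,0.0035],"dr":[0,0,0],"claw":0.0},{"delta_pos":[-0.0015,-0.006,0.0045],"dr":[0,0,0],"claw":0.0},{"delta_pos":[-0.002,-0.008,0.006],"dr":[0,0,0],"claw":0.0},{"delta_pos":[-0.0026,-0.01,0.0075],"dr":[0,0,0],"claw":0.0},{"delta_pos":[-0.0026,-0.01,0.0075],"dr":[0,0,0],"claw":0.0},{"delta_pos":[-0.0026,-0.01,0.0075],"dr":[0,0,0],"claw":0.0}]'
python3 - <<'E'
from h import *
import pickle
d={n:grab(n) for n in("top","scene")}; pickle.dump(d,open("ims4.pkl","wb")); s=arm.sense();print(s["ee_pos"],s["orientation"],s["width"],s["ft_force"])
t=d["top"]["frame"][140:250,230:350,::-1];a=d["scene"]["frame"][130:240,150:310,::-1]
cv2.imwrite("pics/s4.png",np.hstack([cv2.resize(t,(370,340),interpolation=cv2.INTER_CUBIC),cv2.resize(a,(430,340),interpolation=cv2.INTER_CUBIC)]))
E
```

```text
time: 6.35
ee_pos: [489.2, 41.6, 229.6]
orientation: [3.141, 0.0, 2.883]
ft_force: [-0.2, 0.8, -1.9]
width: 0.096
grip_force: 45.5
time: 7.15
ee_pos: [486.6, 31.7, 236.8]
orientation: [3.141, 0.0, 2.883]
ft_force: [-0.9, 0.1, -2.4]
width: 0.093
grip_force: 45.6
[486.54969263  31.85696451 236.7260928 ] [ 3.14153286e+00 -5.92296155e-05  2.88368134e+00] 0.09289291885947604 [ 0.22832115  0.55516973 -2.92246245]
```

View pics/s4.png

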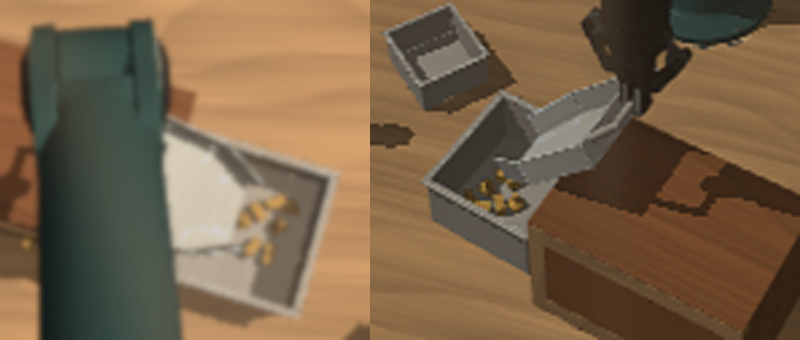

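The bronze is now in the pan (left panel (265,225), right panel (495,195)) and the visible tray floor is empty. I'll tip a little more to be sure, then bring it back the same way.

```bash
python3 -m crank '[{"delta_pos":[-0.001,-0.005,0.003],"dr":[0,0,0],"claw":0.0},{"delta_pos":[-0.003,-0.0105,0.0065],"dr":[0,0,0],"claw":0.0},{"delta_pos":[-0.003,-0.0105,0.0065],"dr":[0,0,0],"claw":0.0},{"delta_pos":[-0.003,-0.0105,0.0065],"dr":[0,0,0],"claw":0.0},{"delta_pos":[-0.003,-0.0105,0.0065],"dr":[0,0,0],"claw":0.0},{"delta_pos":[-0.002,-0.005,0.003],"dr":[0,0,0],"claw":0.0},{"delta_pos":[0,0,0],"dr":[0,0,0],"claw":0.0},{"delta_pos":[0,0,0],"dr":[0,0,0],"claw":0.0}]' 30
python3 - <<'E'
from h import *
import pickle
d={n:grab(n) for n in("top","scene")}; pickle.dump(d,open("ims5.pkl","wb"))
for n in d:
    h=cv2.cvtColor(d[n]["frame"],cv2.COLOR_RGB2HSV); m=((h[...,0]>12)&(h[...,0]<26)&(h[...,1]>130)&(h[...,2]>90)).astype(np.uint8)
    k,l,st,ce=cv2.connectedComponentsWithStats(m)
    print(n,[(st[i,4],ce[i].round().tolist()) for i in range(1,k) if 4<st[i,4]<200 and (170<ce[i][0]<340 and 130<ce[i][1]<250)])
a=d["scene"]["frame"][150:220,170:290,::-1]
cv2.imwrite("pics/s5.png",cv2.resize(a,(800,467),interpolation=cv2.INTER_CUBIC))
E
```

```text
time: 8.05
ee_pos: [486.5, 33.0, 236.1]
orientation: [-3.142, -0.001, 2.885]
ft_force: [-0.3, 0.9, -2.4]
width: 0.095
grip_force: 45.5
top [(np.int32(133), [210.0, 175.0]), (np.int32(19), [290.0, 170.0]), (np.int32(11), [319.0, 205.0]), (np.int32(9), [313.0, 208.0]), (np.int32(29), [215.0, 212.0]), (np.int32(7), [309.0, 211.0]), (np.int32(10), [235.0, 213.0]), (np.int32(21), [238.0, 218.0]), (np.int32(7), [311.0, 219.0]), (np.int32(6), [317.0, 222.0])]
scene [(np.int32(5), [198.0, 186.0]), (np.int32(8), [192.0, 191.0]), (np.int32(34), [201.0, 195.0]), (np.int32(14), [192.0, 196.0]), (np.int32(5), [242.0, 242.0])]
```

View pics/s5.png

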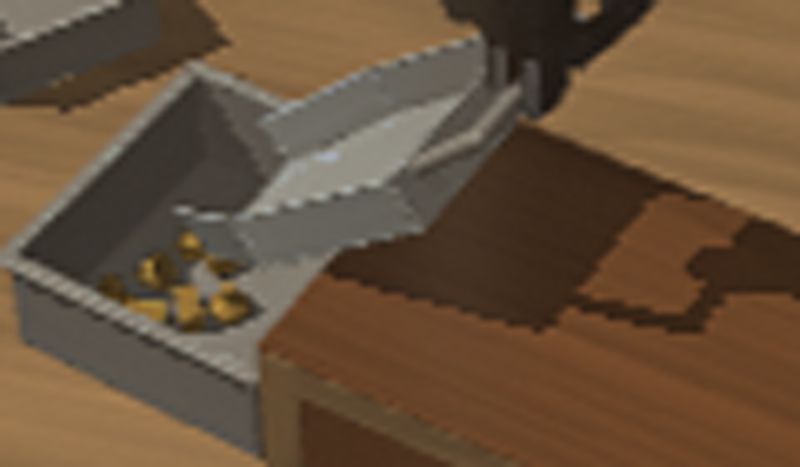

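At least seven offcuts show in the pan, around (110–250, 240–320), and the tray floor looks clear. I'll lower the tray, then check it flat before sliding it back.

```bash
python3 -m crank '[{"delta_pos":[0.0013,0.005,-0.0035],"dr":[0,0,0],"claw":0.0},{"delta_pos":[0.0026,0.010,-0.0075],"dr":[0,0,0],"claw":0.0},{"delta_pos":[0.0045,0.0165,-0.0135],"dr":[0,0,0],"claw":0.0},{"delta_pos":[0.006,0.023,-0.020],"dr":[0,0,0],"claw":0.0},{"delta_pos":[0.007,0.028,-0.025],"dr":[0,0,0],"claw":0.0},{"delta_pos":[0.008,0.033,-0.031],"dr":[0,0,0],"claw":0.0},{"delta_pos":[0.0095,0.038,-0.038],"dr":[0,0,0],"claw":0.0},{"delta_pos":[0.011,0.043,-0.0455],"dr":[0,0,0],"claw":0.0}]' 30
python3 -m crank '[{"delta_pos":[0.001,0.0025,-0.006],"dr":[0,0,0],"claw":0.0},{"delta_pos":[0.002,0.006,-0.013],"dr":[0,0,0],"claw":0.0},{"delta_pos":[0.0025,0.0085,-0.019],"dr":[0,0,0],"claw":0.0},{"delta_pos":[0.003,0.011,-0.024],"dr":[0,0,0],"claw":0.0},{"delta_pos":[0.0035,0.013,-0.030],"dr":[0,0,0],"claw":0.0},{"delta_pos":[0.004,0.0155,-0.038],"dr":[0,0,0],"claw":0.0},{"delta_pos":[0.005,0.0175,-0.043],"dr":[0,0,0],"claw":0.0},{"delta_pos":[0.005,0.018,-0.047],"dr":[0,0,0],"claw":0.0}]'
python3 -m crank '[{"delta_pos":[0,0,0],"dr":[0,0,0],"claw":0.0}]'
python3 - <<'E'
from h import *
import pickle
d={n:grab(n) for n in("top","scene","wrist")}; pickle.dump(d,open("ims6.pkl","wb"))
t=d["top"]["frame"][140:250,230:350,::-1];w=d["wrist"]["frame"][:,:,::-1]
cv2.imwrite("pics/s6.png",np.hstack([cv2.resize(t,(367,336),interpolation=cv2.INTER_CUBIC),cv2.resize(w,(430,336))]))
E
```

```text
time: 8.95
ee_pos: [497.6, 74.9, 190.7]
orientation: [-3.141, -0.0, 2.883]
ft_force: [-1.2, -3.6, 2.2]
width: 0.094
grip_force: 44.9
time: 9.75
ee_pos: [502.9, 94.0, 144.4]
orientation: [3.14, 0.0, 2.884]
ft_force: [-0.2, 2.5, 4.8]
width: 0.095
grip_force: 44.2
time: 9.85
ee_pos: [502.9, 93.9, 144.3]
orientation: [3.14, 0.0, 2.884]
ft_force: [-0.7, 1.1, 2.8]
width: 0.092
grip_force: 44.2
```

View pics/s6.png

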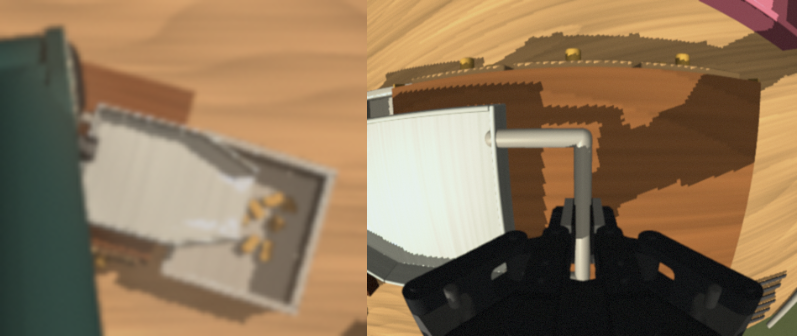

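The tray is flat and empty in both views, and the bronze is all in the pan at left (265,220). Next: slide back, release and withdraw.

```bash
python3 -m crank '[{"delta_pos":[0.004,0.009,0],"dr":[0,0,0],"claw":0.0},{"delta_pos":[0.010,0.024,0],"dr":[0,0,0],"claw":0.0},{"delta_pos":[0.017,0.040,0],"dr":[0,0,0],"claw":0.0},{"delta_pos":[0.024,0.056,0],"dr":[0,0,0],"claw":0.0},{"delta_pos":[0.031,0.072,0],"dr":[0,0,0],"claw":0.0},{"delta_pos":[0.038,0.088,0],"dr":[0,0,0],"claw":0.0},{"delta_pos":[0.043,0.099,0],"dr":[0,0,0],"claw":0.0},{"delta_pos":[0.047,0.108,0],"dr":[0,0,0],"claw":0.0}]'
python3 -m crank '[{"delta_pos":[0,0,-0.001],"dr":[0,0,0],"claw":0.0},{"delta_pos":[0,0,-0.002],"dr":[0,0,0],"claw":0.0},{"delta_pos":[0,0,-0.002],"dr":[0,0,0],"claw":0.02},{"delta_pos":[0,0,-0.002],"dr":[0,0,0],"claw":0.04},{"delta_pos":[0,0,-0.002],"dr":[0,0,0],"claw":0.042},{"delta_pos":[0,0,-0.002],"dr":[0,0,0],"claw":0.042}]'
python3 -m crank '[{"delta_pos":[0,0,0.01],"dr":[0,0,0],"claw":0.042},{"delta_pos":[0,0,0.03],"dr":[0,0,0],"claw":0.042},{"delta_pos":[0,0,0.06],"dr":[0,0,0],"claw":0.042},{"delta_pos":[0,0,0.1],"dr":[0,0,0],"claw":0.042},{"delta_pos":[-0.04,0.03,0.12],"dr":[0,0,0],"claw":0.042},{"delta_pos":[-0.08,0.06,0.12],"dr":[0,0,0],"claw":0.042},{"delta_pos":[-0.11,0.09,0.12],"dr":[0,0,0],"claw":0.042},{"delta_pos":[-0.14,0.12,0.12],"dr":[0,0,0],"claw":0.042}]'
python3 -m crank '[{"delta_pos":[-0.03,0.035,0],"dr":[0,0,0],"claw":0.042},{"delta_pos":[-0.06,0.07,0],"dr":[0,0,0],"claw":0.042},{"delta_pos":[-0.09,0.105,0],"dr":[0,0,0],"claw":0.042},{"delta_pos":[-0.09,0.105,0],"dr":[0,0,0],"claw":0.042},{"delta_pos":[-0.09,0.105,0],"dr":[0,0,0],"claw":0.042}]'
python3 - <<'E'
from h import *
import pickle
d={n:grab(n) for n in("top","scene")}; pickle.dump(d,open("ims7.pkl","wb"))
x0,y0,x1,y1=195,145,345,247
cv2.imwrite("pics/t7.png",cv2.resize(d["top"]["frame"][y0:y1,x0:x1,::-1],None,fx=5.3,fy=5.3,interpolation=cv2.INTER_CUBIC))
o=pickle.load(open("ims0.pkl","rb"))
for n in d:
    m=(np.abs(d[n]["frame"].astype(int)-o[n]["frame"]).max(2)>40).astype(np.uint8)
    k,l,st,ce=cv2.connectedComponentsWithStats(m); print(n,[st[i].tolist() for i in range(1,k) if st[i,4]>25])
E
```

```text
time: 10.8
ee_pos: [549.8, 202.0, 144.1]
orientation: [-3.141, -0.0, 2.884]
ft_force: [-1.2, -3.6, 4.3]
width: 0.096
grip_force: 44.2
time: 11.4
ee_pos: [549.4, 200.5, 142.0]
orientation: [-3.141, -0.0, 2.883]
ft_force: [0.3, -0.7, -0.1]
width: 0.497
grip_force: 0.0
time: 12.2
ee_pos: [408.0, 322.0, 263.6]
orientation: [3.14, 0.001, 2.884]
ft_force: [1.2, 0.2, -0.5]
width: 0.495
grip_force: 0.0
time: 12.7
ee_pos: [318.9, 426.4, 262.8]
orientation: [3.141, 0.0, 2.886]
ft_force: [1.7, 0.2, -0.1]
width: 0.489
grip_force: 0.0
top [[231, 169, 8, 6, 40], [243, 171, 8, 8, 46], [228, 177, 9, 8, 45], [252, 178, 8, 7, 42], [240, 181, 9, 7, 44], [227, 187, 8, 7, 42], [236, 189, 8, 8, 44], [249, 188, 10, 8, 47], [305, 203, 18, 11, 72], [38, 214, 153, 170, 10888], [307, 218, 8, 5, 26], [33, 242, 7, 13, 50], [12, 260, 16, 13, 115], [53, 265, 5, 8, 30], [21, 269, 42, 32, 474], [0, 272, 6, 8, 35], [0, 275, 78, 94, 2542], [40, 292, 7, 5, 28], [62, 313, 6, 13, 43], [89, 329, 12, 5, 37], [181, 328, 8, 7, 32], [258, 332, 20, 16, 84], [195, 347, 40, 17, 460], [231, 349, 15, 35, 173], [250, 348, 20, 10, 69], [281, 348, 15, 10, 58], [290, 353, 11, 20, 90], [266, 359, 15, 25, 146], [29, 364, 9, 15, 50], [205, 368, 8, 16, 61], [218, 372, 20, 12, 116], [150, 378, 12, 6, 30], [178, 378, 8, 6, 35]]
scene [[266, 0, 69, 50, 1205], [373, 0, 18, 3, 31], [395, 0, 62, 12, 368], [350, 2, 84, 94, 3234], [406, 10, 62, 51, 1254], [295, 20, 22, 30, 326], [464, 35, 15, 7, 38], [254, 45, 14, 20, 62], [462, 50, 31, 26, 194], [268, 55, 14, 26, 88], [453, 88, 26, 16, 103], [370, 103, 94, 40, 1078], [429, 111, 35, 25, 425], [398, 149, 39, 7, 68], [446, 158, 19, 13, 64], [197, 183, 13, 9, 50], [251, 187, 12, 8, 56], [266, 188, 11, 8, 56], [189, 192, 20, 8, 84], [271, 193, 17, 14, 102], [247, 195, 10, 7, 42], [254, 195, 16, 14, 97], [426, 198, 41, 18, 427], [267, 207, 9, 7, 44]]
```

View pics/t7.png

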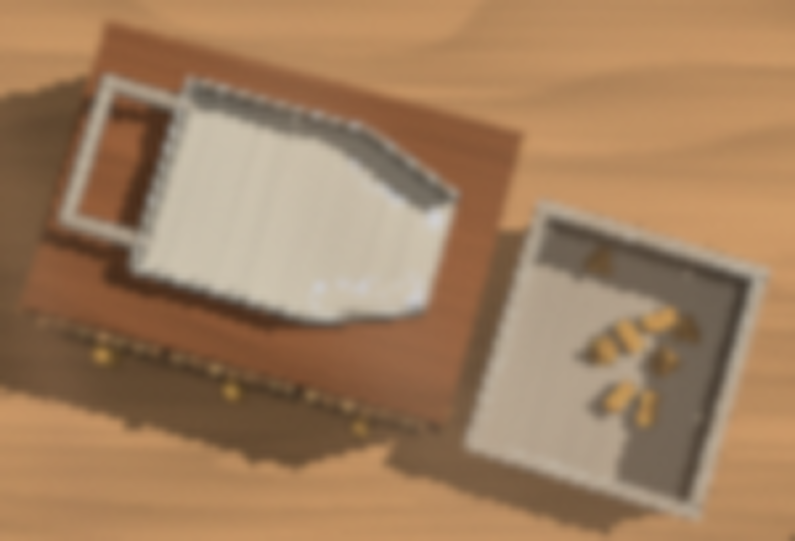

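The tray is empty and back where it started, wholly on the cabinet (bar (66–103, 80–216), lip near (435,250)). The pan holds eight offcuts and hasn't moved, and nothing else in the scene shifted.

```bash
python3 -c "
from rig import order
print(order.close_job())"
```

```text
the job is handed in; nothing more can be done
None
```

Job handed in at about 13 s on the robot's clock: all eight offcuts are in the pan, the empty tray is flat on the cabinet and released, and the pan and bystanders show no movement in the before-and-after images.

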